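# Take the filter cover off the deep fryer and lay it in the wash tray

### The arm

A 6-joint arm with a two-finger parallel gripper is mounted at the origin on the work surface. World frame = base frame: x ahead of the robot, y to its left, z up, the work surface at z = 0. Lengths are in mm, angles in degrees, forces in N, time in s.
With the tool pointing down it reaches from about 350 to 850 mm from the base axis. Payload 8.1 kg.
Tool frame: the origin (TCP) lies midway between the tips of the shut fingers; the grasp point (between the pads) lies 19 mm behind it; z points along the fingers, y is the line along which they close (so a half turn about z gives the same grasp; the last joint's range is limited). The gripper opens to 85 mm and grips with 20 to 120 N. Pads are 22 mm wide; open, the fingers measure 114 mm over their backs; the gripper's body (76 mm by 85 mm) begins 54 mm behind the grasp point. The pads swing forward as they close: fully open they stand 13 mm farther back than shut.
Start: joints at [-80.638, 7.471, 85.268, -0, 87.261, -4.893], TCP at [147.765, -581.525, 231.292] pointing down, gripper open.
Joint ranges: [-169.43, 169.43], [-51.17, 129.36], [1.28, 143.12], [-76.62, 256.62], [0, 156.53], [-152.29, 152.29]. Speed limits (degrees/s): [136.94, 136.94, 159.86, 180, 180, 180].

### API

Orientations are given as [roll, pitch, yaw] about the fixed x, y, z axes, in that order (R = Rz(yaw) Ry(pitch) Rx(roll)).
In Python, from bench import r gives the robot as it stands.
- The arm moves only by the tool send_rows, never from a script. Its argument "increments" is a list of rows, each a list of 6 numbers: the shift along the tool's x, y, z in mm, then the turn, a rotation vector about the tool's x, y, z in rad. A call has 1 to 5 rows; each row shifts and turns the commanded pose from where the row before left it, along the tool's axes as they then stand; what a row does not reach is not made up. A row lasts 1/8 s, in which the tool goes at most 62.5 mm and 10.7 degrees, less where a joint would pass 70% of its speed; a pose out of reach is approached as far as the arm can. A call is refused whole if a number of a shift passes 62.5 or a number of a turn 0.188, either way. A call with a gripper value outside its range is refused whole. "grip" is the closure, from -1 (fully open) to 1 (shut), set as the call begins (left out, the last holds). The fingers move at their own pace and stop on an object; "grip_force" is the grip in N (left out, the last holds). Time passes only in rows, so rows that do not move let the fingers close. It gives the time, the measured TCP pose, the force, the opening and the grip force at its end, in the units of the state.
- r.sense(): the state, without advancing time (a new reading comes with each control period).
- r.snapshot(name): name is "side" or "top" or "wrist"; returns a dict with "img" (480x640x3 uint8, blue, green, red), "z_map" (480x640 float32, mm along the optical axis (not along the pixel's ray), 0 where there is no reading), "fx", "fy", "cx", "cy" (pixels), "view" (4x4, takes a point from world to camera coordinates). Camera axes: x right, y down, z forward; pixel columns grow to the right and rows downward; lengths in mm; the calibration is good to about 2 mm. A picture is of the moment at which its call begins.
- r.hand_in(): hands the job in; it is judged then, once.
The state is a dict: "time": time; "joint_pos": joint angles; "qd": joint speeds; "joint_efforts": joint torques, N m; "tool_pos": TCP position; "tcp_rot": TCP orientation; "ft_force": force on the tool from outside, world axes, zero at the start; "wrist_torque": the same for the moment, N m; "finger_gap": finger opening in mm; "grip_force": force on a finger pad.
Only numpy, scipy, OpenCV 4.12 (cv2) and the standard library are available. Lean on these libraries where they do the work, as an engineer would, in place of code of your own. Each camera call takes 0.05 s, during which the arm holds its last target. There are 200 camera calls.

### The job

Take the snap-in filter cover off the sloping lid of the deep fryer for washing: press its release tab fully in towards the finger ridge without crushing the thin plastic and, holding it in, swing the cover's front edge up on its rear tongues until the cover lies about level, then draw the tongues out; do not force the cover against its frame. Set it down gently, right way up and flat, in the aluminium wash tray, and leave it there. Do not drop it and do not disturb the chopper, bowl or sieve.

Things in the scene. Friction and masses are not known exactly. Their poses are not given: they have to be found in the camera images.
- fryer: Deep fryer, fixed, 300 (x) x 240 (y) x 268 mm high; origin at the centre of its underside; its front (knob, folded basket handle, low end of the lid) faces its -x. The lid is level and 185 mm high over the front 60 mm, then slopes up at 26 degrees towards +x over 170 mm (236 mm wide), then is level and 268 mm high over the back 70 mm.
- bay: Filter bay, the frame in the sloping lid that holds the cover; fixed to the fryer. Its axes are those of the seated cover: x up the slope (26 degrees above level), z square out of the lid; origin at the centre of the seated cover's underside; lid face at z = 10 mm. Front lip (the catch): x below -69.5, z 5 to 10 mm, same height as the lid face. Hollow below.
- bay_slots (a point): Middle of the two slots under the bay's rear lip, at x = 75, z = 2 mm of the bay: where cover_tongues lies when the cover is seated. The rear lip covers x above 72, z 5 to 10 mm; the cover swings up about its lower edge, a line along the bay's y at x = 72, z = 5 mm.
- cover: Snap-in filter cover, loose: white plastic plate 138 (x) x 120 (y) x 10 mm, about 155 g, dark vent slots; origin at the centre of its underside, z out of its face, x from front edge (tab) to rear edge (tongues). A finger ridge 60 mm wide (y), 8 mm thick stands across it at x = -26 to -18, top at z = 34 mm. About 1 mm of play in the frame along z, 0.5 to 3 mm along x.
- tab (a joint): Release tab in a notch of the cover's front edge, 40 mm wide (y), 7 mm thick, at x = -60 to -53 mm of the cover, top at z = 34 mm. Value: its travel towards the ridge in m, 0 out, 0.008 fully pressed; springs back; 7 N to start, 15 N fully pressed. Its nose hooks 5 mm under the front lip: the cover stays locked until it is pressed past 0.006.
- cover_grip (a point): On the cover at x = -35, y = 0, z = 24 mm: the middle between the outer faces of ridge and pressed tab, 42 mm apart, 34 mm with the tab pressed. Squeezed between two fingers along the cover's x, fingers square to the sloping face, they are also its handle: 20 to 30 N on each finger presses the tab home and holds the cover; thin plastic, it cracks beyond 50 N on each.
- cover_tongues (a point): On the cover at x = 75, y = 0, z = 2 mm, middle between the two rear tongues, each 26 mm wide, 4 mm thick, which stick out 12 mm past the rear edge (to x = 81 mm) and hook 9 mm under the bay's rear lip.
- tray: Aluminium wash tray, fixed, 270 (x) x 220 (y) mm outside, walls 4 mm thick and 30 mm high, floor 4 mm thick; origin at the centre of its underside. It stands left or right of the fryer.
- chopper: Bystander: mini chopper, 118 mm across, 150 mm high, clear bowl, white lid with a lever; origin at the centre of its underside.
- bowl: Bystander: white porcelain bowl, 130 mm across, 60 mm high; origin at the centre of its underside.
- sieve: Bystander: aluminium sieve, 150 mm across, 50 mm high, handle to its +x out to 165 mm; origin at the centre of its underside.
Mind the look-alikes: they are no part of the job. Of the things like the cover, leave any that is green; of the rest the smaller one is meant.

How it is judged:
By the outcome, as a careful person would: the job done as asked, in the order asked, and still so for the second after the job is handed in, with the robot touching nothing.
It also fails if it takes over 38 s, if anything falls off the work surface, if the arm or the gripper's body presses on something with over 40 N, if the wrist force passes 120 N, or if a joint passes its speed limit or range.

## Working session

There is one attempt and no reset: what is moved stays moved. The work goes in short steps, Python scripts to look and compute and a tool call to move; the robot and the scene stay as the last step left them, time stands still between calls to the robot, and variables do not carry over. Pictures are saved under pics/ and viewed, at most 10 in all, crops included, and the job is handed in when it is done.

Besides the shell and the picture viewer there is one more tool, called after ">>>" as a command line: name --pt "numbers of a row" for each row, then --argument value for the rest. send_rows: Moves the arm, as the interface text tells. Its arguments: {"type":"object","properties":{"increments":{"type":"array"},"grip":{"type":"number"},"grip_force":{"type":"number"}},"required":["increments"]}

```bash
mkdir -p pics; cat > h.py <<'E'
import numpy as np,cv2
from bench import r
from scipy.spatial.transform import Rotation as R
def snap(n,f):
    s=r.snapshot(n); cv2.imwrite(f'pics/{f}.png',s['img']); np.savez(f'{f}.npz',**s); return s
def load(f): return dict(np.load(f'{f}.npz'))
def pts(s):
    v,u=np.mgrid[:480,:640]; z=s['z_map']
    c=np.stack([(u-s['cx'])/s['fx']*z,(v-s['cy'])/s['fy']*z,z],-1)
    V=s['view']; return (c-V[:3,3])@V[:3,:3]
E
python3 - <<'E'
from h import *
a=snap('top','t0');b=snap('side','s0')
print(r.sense())
E
```

```text
{'time': 0.1, 'joint_pos': array([-8.06383952e+01,  7.51056032e+00,  8.53234464e+01,  6.06519222e-04,
        8.72618377e+01, -4.89179672e+00]), 'qd': array([ 0.05463832, -0.0981883 , -0.19457679, -0.01124008, -0.07086567,
       -0.01196049]), 'joint_efforts': array([ 2.64830793e-03, -5.70948565e+01, -5.01941335e+01, -5.21201787e-05,
        8.06678989e-03,  6.58590648e-05]), 'tool_pos': array([ 147.68352083, -581.02750723,  230.34773703]), 'tcp_rot': array([-1.79904556e+02, -8.77662664e-03,  1.42533647e+01]), 'ft_force': array([-0.12758906,  0.47167685,  0.22287934]), 'wrist_torque': array([0.01731467, 0.00612822, 0.00879699]), 'grip_force': 0.0, 'finger_gap': 85.45490145123003}
```

View pics/t0.png

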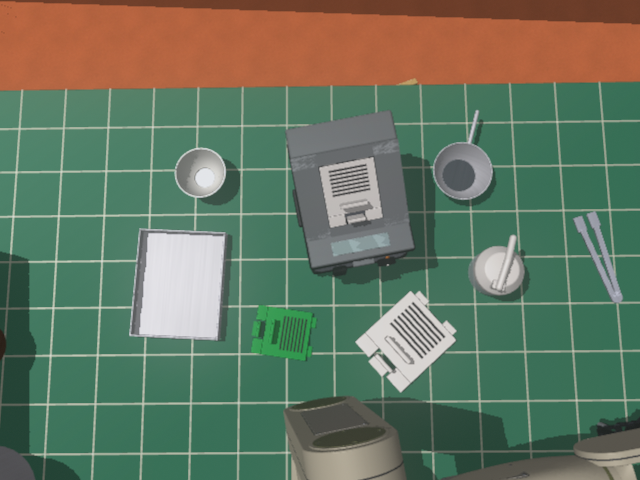

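View pics/s0.png

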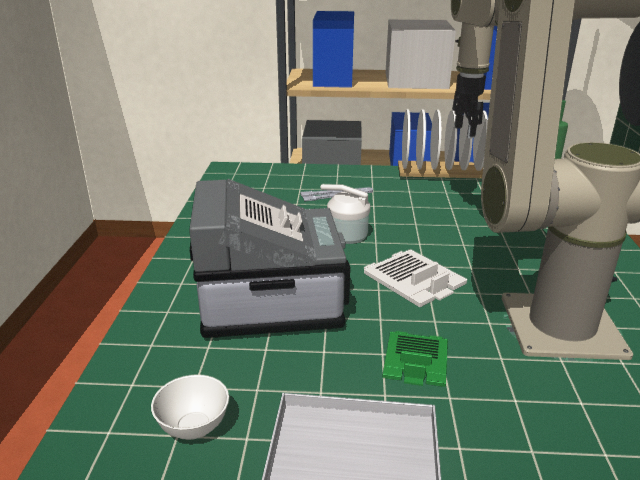

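Top view candidates: the white cover in the fryer lid (350,192), the green one on the table (285,333) and the large white one on the table (406,340). The green one is excluded. Of the two white ones, the one in the lid is smaller, so I take that as the target. I'll confirm it in a crop and measure the fryer and tray.

```bash
python3 - <<'E'
from h import *
s=load('t0'); P=pts(s)
c=s['img'][100:280,275:425]; cv2.imwrite('pics/c0.png',cv2.resize(c,None,fx=3.3,fy=3.3,interpolation=cv2.INTER_CUBIC))
print(s['view'].round(3).tolist(),s['fx'],s['cx'],s['cy'])
for (u,v) in [(350,192),(285,333),(406,340),(200,174),(463,172),(498,270),(180,285),(345,130)]: print(u,v,P[v,u].round(0))
# fryer: points higher than 150mm in box
m=(P[...,2]>150)&(s['z_map']>0); m[:, :280]=0;m[:,425:]=0;m[:100]=0;m[285:]=0
Q=P[m]; rect=cv2.minAreaRect(Q[:,:2].astype(np.float32)); print('fryer',rect,cv2.boxPoints(rect).round(0).tolist())
# back level
b=Q[abs(Q[:,2]-268)<4]; print('top',cv2.minAreaRect(b[:,:2].astype(np.float32)),np.median(b[:,2]))
# slope plane ransac
best=None;rng=np.random.default_rng(0)
G=Q[(Q[:,2]>192)&(Q[:,2]<262)]
for i in range(500):
    p=G[rng.choice(len(G),3,False)]; n=np.cross(p[1]-p[0],p[2]-p[0])
    l=np.linalg.norm(n)
    if l<1: continue
    n/=l*np.sign(n[2]); k=abs((G-p[0])@n)<1.5
    if best is None or k.sum()>best.sum(): best=k
H=G[best]; c0=H.mean(0); n=np.linalg.svd(H-c0)[2][2]; n*=np.sign(n[2]); print('plane',c0,n,np.degrees(np.arccos(n[2])),np.degrees(np.arctan2(-n[1],-n[0])),best.sum(),len(G))
# things above slope
d=(P-c0)@n; mm=m&(d>12)&(P[...,2]<275)
print('handle',np.argwhere(mm).min(0),np.argwhere(mm).max(0),P[mm].mean(0))
# tray
t=(P[...,2]>20)&(P[...,2]<40); t[:, :120]=0;t[:,235:]=0;t[:220]=0;t[350:]=0
print('tray',cv2.minAreaRect(P[t][:,:2].astype(np.float32)))
E
```

```text
[[-0.008, -1.0, -0.013, 26.724], [-0.99, 0.01, -0.142, 558.243], [0.142, 0.012, -0.99, 1383.552], [0.0, 0.0, 0.0, 1.0]] 568.0468236708545 324.95707555950025 238.92806393840473
350 192 [635. -37. 227.]
285 333 [326. 124.   5.]
406 340 [ 307. -177.   14.]
200 174 [738. 347.   7.]
463 172 [ 737. -340.    1.]
498 270 [ 469. -382.  123.]
180 285 [449. 393.   2.]
345 130 [762. -26. 270.]
fryer ((635.572021484375, -35.0367431640625), (315.4053955078125, 246.17529296875), 11.348072052001953) [[457.0, 55.0], [505.0, -187.0], [814.0, -125.0], [766.0, 117.0]]
top ((743.4486083984375, -17.911483764648438), (93.72779083251953, 235.5384063720703), 10.227097511291504) 268.40135872585535
plane [639.35445708 -36.30166445 228.37791571] [-0.43198683 -0.07745215  0.89854802] 26.03213774541858 10.164724265614703 3363 7553
handle [200 309] [268 413] [518.55857819 -57.78264207 189.72410277]
tray ((453.2012939453125, 393.1473388671875), (223.3972930908203, 271.0174865722656), 87.00804901123047)
```

View pics/c0.png

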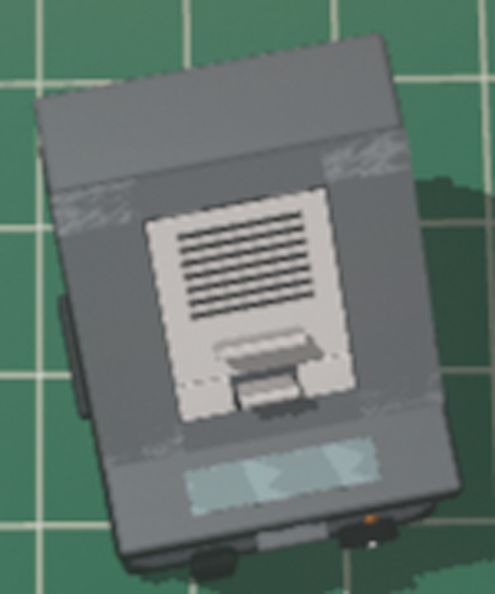

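Confirmed: the white cover seated in the sloping lid, ridge at crop (265,345) and tab at (270,388), plate corners at crop (147,222), (325,188), (355,388), (183,422).

```bash
cat >> h.py <<'E'
n0=np.array([-0.43198683,-0.07745215,0.89854802]); c00=np.array([639.354,-36.302,228.378])
def ray(s,u,v,n=n0,c=c00):
    V=s['view']; d=np.array([(u-s['cx'])/s['fx'],(v-s['cy'])/s['fy'],1])@V[:3,:3]; o=-V[:3,3]@V[:3,:3]
    return o+d*((c-o)@n)/(d@n)
def frame(n=n0):
    ey=np.cross(n,[n[0],n[1],0]); ey/=-np.linalg.norm(ey)
    ex=np.cross(ey,n); ex*=np.sign(ex[0]); ey=np.cross(n,ex); return np.stack([ex,ey,n],1)
def delta(p,Rt):
    "increments in tool axes from present pose"
    s=r.sense(); A=R.from_euler('xyz',s['tcp_rot'],degrees=True).as_matrix()
    print('now',s['tool_pos'].round(1),'shift tool',(A.T@(p-s['tool_pos'])).round(1),'rotvec',R.from_matrix(A.T@Rt).as_rotvec().round(4))
E
python3 - <<'E'
from h import *
s=load('t0'); B=frame(); print(B.round(3))
C=np.array([ray(s,275+u/3.3,100+v/3.3) for u,v in [(147,222),(325,188),(355,388),(183,422)]])
print(C.round(1)); ce=C.mean(0); print('centre',ce.round(1), [(B.T@(x-ce)).round(1).tolist() for x in C])
P=pts(s); d=(P-ce)@B; m=(d[...,2]>20)&(d[...,2]<28)&(abs(d[...,0])<75)&(abs(d[...,1])<50)
print('high pts',d[m].round(0).tolist())
O=ce-10*B[:,2]; T=np.stack([B[:,1],B[:,0],-B[:,2]],1)
tgt=O+B@[-35,0,134]; print('tgt',tgt, R.from_matrix(T).as_euler('xyz',degrees=True)); delta(tgt,T)
E
```

```text
[[ 0.884 -0.176 -0.432]
 [ 0.159  0.984 -0.077]
 [ 0.439  0.     0.899]]
[[ 684.2   29.4  255.6]
 [ 705.6  -87.5  255.8]
 [ 583.2 -109.7  195.1]
 [ 561.2    7.2  194.5]]
centre [633.5 -40.2 225.3] [[69.1, 59.5, -0.0], [69.7, -59.3, -0.0], [-68.8, -59.6, 0.0], [-70.0, 59.4, 0.0]]
high pts [[-16.0, -27.0, 22.0], [-16.0, -14.0, 21.0], [-16.0, -16.0, 22.0], [-17.0, -18.0, 21.0], [-17.0, -20.0, 21.0], [-17.0, -22.0, 24.0], [-17.0, -24.0, 25.0], [-18.0, -26.0, 24.0], [-15.0, -2.0, 25.0], [-16.0, -4.0, 25.0], [-17.0, -7.0, 21.0], [-16.0, -8.0, 26.0], [-16.0, -11.0, 26.0], [-18.0, -15.0, 23.0], [-18.0, -17.0, 23.0], [-19.0, -20.0, 23.0], [-18.0, -21.0, 26.0], [-20.0, -24.0, 23.0], [-20.0, -26.0, 22.0], [-20.0, -28.0, 26.0], [-17.0, 4.0, 21.0], [-17.0, 0.0, 24.0], [-18.0, -2.0, 22.0], [-18.0, -4.0, 24.0], [-19.0, -6.0, 21.0], [-19.0, -8.0, 23.0], [-19.0, -11.0, 24.0], [-20.0, -13.0, 21.0], [-21.0, -15.0, 21.0], [-21.0, -19.0, 24.0], [-21.0, -21.0, 24.0], [-21.0, -23.0, 25.0], [-22.0, -25.0, 26.0], [-23.0, -28.0, 22.0], [-16.0, 24.0, 21.0], [-16.0, 18.0, 23.0], [-16.0, 16.0, 24.0], [-17.0, 13.
[... 1852 characters left out ...]
 [-57.0, -14.0, 24.0], [-58.0, -16.0, 21.0], [-52.0, 21.0, 24.0], [-53.0, 19.0, 22.0], [-53.0, 17.0, 23.0], [-53.0, 13.0, 27.0], [-54.0, 11.0, 25.0], [-55.0, 8.0, 24.0], [-55.0, 6.0, 23.0], [-55.0, 4.0, 25.0], [-56.0, 2.0, 24.0], [-57.0, -0.0, 21.0], [-58.0, -3.0, 20.0], [-57.0, -5.0, 24.0], [-56.0, -6.0, 27.0], [-56.0, 19.0, 20.0], [-55.0, 17.0, 23.0], [-55.0, 15.0, 26.0], [-56.0, 11.0, 25.0], [-56.0, 9.0, 27.0], [-57.0, 7.0, 26.0], [-58.0, 4.0, 24.0], [-58.0, 20.0, 20.0], [-57.0, 18.0, 24.0], [-58.0, 16.0, 24.0]]
tgt [549.02504478 -55.31467255 321.31294269] [153.9678624    0.         100.16472373]
now [ 147.7 -581.   230.3] shift tool [ 518.4 -410.9  -90.2] rotvec [-0.3666  0.3388 -1.4719]
```

```bash
cat >> h.py <<'E'
from scipy.linalg import logm,expm
def twist(p,Rt,n,show=0):
    s=r.sense(); A=np.eye(4);A[:3,:3]=R.from_euler('xyz',s['tcp_rot'],degrees=True).as_matrix();A[:3,3]=s['tool_pos']
    Bm=np.eye(4);Bm[:3,:3]=Rt;Bm[:3,3]=p; L=np.real(logm(np.linalg.inv(A)@Bm))/n
    print('row x%d'%n,L[:3,3].round(2).tolist(),[round(L[2,1],4),round(L[0,2],4),round(L[1,0],4)])
    if show:
        for i in range(0,n+1,3): print((A@expm(L*i))[:3,3].round(0))
B0=frame(); O0=np.array([633.5,-40.2,225.3])-10*B0[:,2]; T0=np.stack([B0[:,1],B0[:,0],-B0[:,2]],1)
E
python3 - <<'E'
from h import *
twist(O0+B0@[-35,0,134],T0,15,1)
E
```

```text
row x15 [48.9, 4.51, -2.24] [np.float64(-0.0244), np.float64(0.0226), np.float64(-0.0981)]
[ 148. -581.  230.]
[ 287. -537.  242.]
[ 407. -453.  261.]
[ 495. -338.  284.]
[ 544. -201.  305.]
[549. -55. 321.]
```

>>> send_rows --pt "48.9 4.5 -2.2 -0.0244 0.0226 -0.0981" --pt "48.9 4.5 -2.2 -0.0244 0.0226 -0.0981" --pt "48.9 4.5 -2.2 -0.0244 0.0226 -0.0981" --pt "48.9 4.5 -2.2 -0.0244 0.0226 -0.0981" --pt "48.9 4.5 -2.2 -0.0244 0.0226 -0.0981" --grip -1 --grip_force 25

```text
time: 0.72
tool_pos: [376.0, -495.8, 252.0]
tcp_rot: [171.7, -4.6, 42.9]
ft_force: [0.3, -0.8, -0.1]
finger_gap: 85.3
grip_force: 0.0
```

>>> send_rows --pt "48.9 4.5 -2.2 -0.0244 0.0226 -0.0981" --pt "48.9 4.5 -2.2 -0.0244 0.0226 -0.0981" --pt "48.9 4.5 -2.2 -0.0244 0.0226 -0.0981" --pt "48.9 4.5 -2.2 -0.0244 0.0226 -0.0981" --pt "48.9 4.5 -2.2 -0.0244 0.0226 -0.0981"

```text
time: 1.35
tool_pos: [531.1, -311.9, 288.4]
tcp_rot: [162.2, -4.5, 71.9]
ft_force: [-0.1, 0.4, 0.6]
finger_gap: 85.2
grip_force: 0.0
```

>>> send_rows --pt "48.9 4.5 -2.2 -0.0244 0.0226 -0.0981" --pt "48.9 4.5 -2.2 -0.0244 0.0226 -0.0981" --pt "48.9 4.5 -2.2 -0.0244 0.0226 -0.0981" --pt "48.9 4.5 -2.2 -0.0244 0.0226 -0.0981" --pt "48.9 4.5 -2.2 -0.0244 0.0226 -0.0981"

```text
time: 1.98
tool_pos: [575.7, -74.9, 319.6]
tcp_rot: [154.0, 0.1, 100.3]
ft_force: [0.3, 1.1, 0.1]
finger_gap: 85.4
grip_force: 0.0
```

```bash
python3 - <<'E'
from h import *
s=snap('wrist','w1'); twist(O0+B0@[-35,0,134],T0,1); print(r.sense()['time'],r.sense()['joint_pos'].round(0),r.sense()['ft_force'])
P=pts(s); d=(P-O0)@B0; 
m=(abs(d[...,2]-10)<6)&(abs(d[...,1])<70)&(abs(d[...,0])<85)&(s['z_map']>0)
print(m.sum(),'mean z',d[m][:,2].mean(), np.linalg.lstsq(np.c_[d[m][:,:2],np.ones(m.sum())],d[m][:,2],rcond=None)[0])
for lo,hi in((-75,-45),(-35,-5)):
    k=(abs(d[...,2]-34)<4)&(abs(d[...,1])<40)&(d[...,0]>lo)&(d[...,0]<hi); q=d[k]
    if len(q): print(len(q),np.percentile(q,[2,50,98],axis=0).round(1).tolist())
E
```

```text
row x1 [19.5, -20.62, -11.07] [np.float64(0.0021), np.float64(-0.0046), np.float64(0.0095)]
2.025 [-20. -21. 106.  14.  72. -33.] [2.49727341 2.90075138 1.04729362]
38000 mean z 9.8156442185754 [2.06746640e-04 2.73483399e-03 9.79989052e+00]
592 [[-60.4, -15.5, 31.0], [-56.7, 4.4, 33.5], [-53.7, 22.2, 34.8]]
984 [[-26.6, -24.5, 31.4], [-22.7, 4.1, 33.6], [-18.7, 32.1, 35.1]]
```

View pics/w1.png

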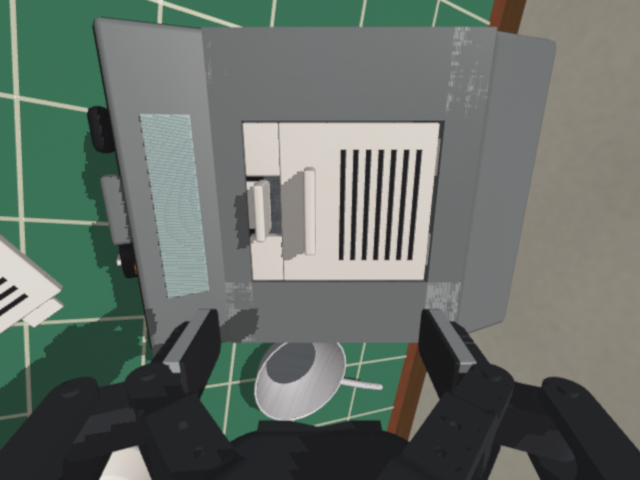

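The wrist view shows the same cover: tab at (261,210), ridge at (310,212). The arm was still moving, so I'll let it settle and measure again.

>>> send_rows --pt "0 0 0 0 0 0" --pt "0 0 0 0 0 0"

```text
time: 2.28
tool_pos: [575.8, -77.3, 319.6]
tcp_rot: [154.0, 0.1, 100.1]
ft_force: [-0.8, -0.6, 0.6]
finger_gap: 85.8
grip_force: 0.0
```

```bash
python3 - <<'E'
from h import *
s=snap('wrist','w2'); twist(O0+B0@[-35,0,134],T0,1); print(r.sense()['qd'].round(1))
P=pts(s); d=(P-O0)@B0; 
m=(abs(d[...,2]-10)<6)&(abs(d[...,1])<70)&(abs(d[...,0])<85)&(s['z_map']>0)
print(m.sum(),'mean z',d[m][:,2].mean(), np.linalg.lstsq(np.c_[d[m][:,:2],np.ones(m.sum())],d[m][:,2],rcond=None)[0])
for lo,hi in((-75,-45),(-35,-5)):
    k=(abs(d[...,2]-34)<4)&(abs(d[...,1])<40)&(d[...,0]>lo)&(d[...,0]<hi); q=d[k]
    if len(q): print(len(q),np.percentile(q,[2,50,98],axis=0).round(1).tolist())
E
```

```text
row x1 [26.57, -19.43, -11.51] [np.float64(-0.0011), np.float64(0.0017), np.float64(-0.0012)]
[-0.4  0.3 -0.1  0.2 -0.  -0.1]
38433 mean z 9.808073957348181 [2.58884567e-04 2.80786118e-03 9.79174623e+00]
606 [[-60.5, -15.3, 30.7], [-56.7, 4.1, 33.5], [-53.7, 22.5, 35.0]]
989 [[-26.4, -24.7, 31.7], [-22.6, 5.6, 33.6], [-18.9, 31.9, 35.1]]
```

```bash
cat >> h.py <<'E'
O0=O0+B0@[-0.4,2.5,-0.2]
E
python3 - <<'E'
from h import *
twist(O0+B0@[-35,0,54],T0,3)
E
```

```text
row x3 [9.71, -6.6, 22.9] [np.float64(-0.0004), np.float64(0.0006), np.float64(-0.0004)]
```

>>> send_rows --pt "9.7 -6.6 22.9 0 0 0" --pt "9.7 -6.6 22.9 0 0 0" --pt "9.7 -6.6 22.9 0 0 0" --pt "0 0 0 0 0 0" --pt "0 0 0 0 0 0" --grip -0.32

```text
time: 2.95
tool_pos: [583.3, -46.8, 250.5]
tcp_rot: [153.9, 0.1, 100.1]
ft_force: [-0.3, -1.0, -0.3]
finger_gap: 56.1
grip_force: 0.0
```

```bash
python3 - <<'E'
from h import *
twist(O0+B0@[-35,0,13.5],T0,4)
s=snap('wrist','w3'); print(r.sense()['finger_gap'],r.sense()['ft_force'])
P=pts(s); d=(P-O0)@B0
for lo,hi in((-70,-45),(-35,-8)):
    k=(abs(d[...,2]-34)<4)&(abs(d[...,1])<40)&(d[...,0]>lo)&(d[...,0]<hi); q=d[k]
    if len(q): print(len(q),np.percentile(q,[2,50,98],axis=0).round(1).tolist())
E
```

```text
row x4 [0.05, -0.25, 10.38] [np.float64(0.0001), np.float64(0.0005), np.float64(-0.0001)]
56.4249153197983 [ 0.42744792 -0.22074348  0.4252342 ]
938 [[-60.1, -17.3, 31.1], [-56.5, 2.6, 33.8], [-53.4, 20.2, 35.1]]
1585 [[-26.3, -26.8, 31.3], [-22.6, 4.2, 33.8], [-18.7, 30.1, 35.2]]
```

View pics/w3.png

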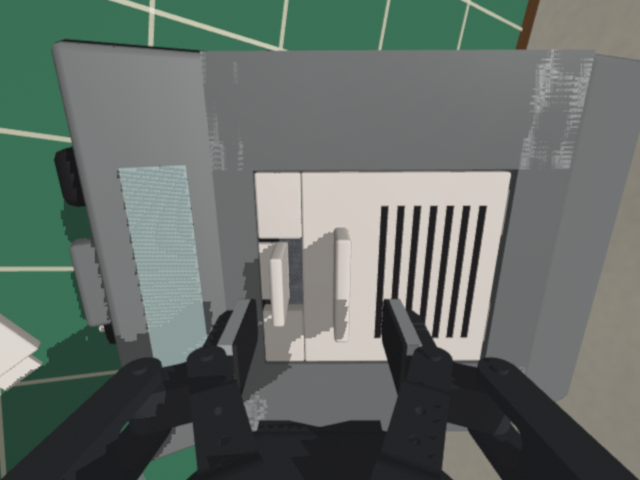

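Tab (279,285) and ridge (343,285) lie midway between the fingers (245 and 395 px), so I can descend.

>>> send_rows --pt "0.3 -0.2 10.2 0 0 0" --pt "0.3 -0.2 10.2 0 0 0" --pt "0.3 -0.2 10.2 0 0 0" --pt "0 0 8 0 0 0" --pt "0 0 0 0 0 0"

```text
time: 3.62
tool_pos: [598.6, -41.8, 213.2]
tcp_rot: [154.1, 0.0, 100.2]
ft_force: [-0.3, -0.5, -0.7]
finger_gap: 56.5
grip_force: 0.0
```

```bash
python3 - <<'E'
from h import *
twist(O0+B0@[-35,0,13.5],T0,1); print(r.sense()['ft_force'])
E
```

```text
row x1 [-2.05, 1.07, 1.07] [np.float64(-0.002), np.float64(0.0002), np.float64(0.0002)]
[-0.25470991 -0.53256316 -0.67221707]
```

>>> send_rows --pt "-0.8 0.7 0.5 0 0 0" --pt "0 0 0 0 0 0" --grip 0.0

```text
time: 3.88
tool_pos: [599.0, -42.9, 213.9]
tcp_rot: [154.1, 0.1, 100.2]
ft_force: [-5.5, -0.0, -1.2]
finger_gap: 43.2
grip_force: 2.9
```

>>> send_rows --pt "0 0 0 0 0 0" --pt "0 0 0 0 0 0" --pt "0 0 0 0 0 0" --pt "0 0 0 0 0 0" --grip 1 --grip_force 26

```text
time: 4.38
tool_pos: [600.4, -43.0, 215.7]
tcp_rot: [153.9, 0.1, 100.1]
ft_force: [-1.6, -0.4, 6.1]
finger_gap: 33.1
grip_force: 30.1
```

```bash
python3 - <<'E'
from h import *
twist(O0+B0@[-35,0,13.5],T0,1); s=r.sense(); print(s)
E
```

```text
row x1 [-0.55, -1.52, 2.61] [np.float64(0.0015), np.float64(0.002), np.float64(0.0005)]
{'time': 4.375, 'joint_pos': array([-15.64279781, -15.11128395, 112.38210133,  12.73114772,
        59.4974674 , -30.0342355 ]), 'qd': array([ 0.0550304 ,  0.05773129,  0.03191701,  0.05281666,  0.05042008,
       -0.01848875]), 'joint_efforts': array([ 4.21559745e-01, -3.55247748e+01, -4.96165287e+01,  1.45492896e+00,
       -3.05661611e+00, -2.18478672e-02]), 'tool_pos': array([600.44244465, -43.02910309, 215.73870432]), 'tcp_rot': array([1.53884240e+02, 1.13564511e-01, 1.00142410e+02]), 'ft_force': array([-1.57014577, -0.37052856,  6.13507237]), 'wrist_torque': array([-0.02313306,  0.51595374, -0.01743032]), 'grip_force': 30.098122358322144, 'finger_gap': 33.10580425512554}
```

The tab is home: gap 33 mm, 30 N on the pad. I'll swing the cover up about the rear lip edge in small steps.

>>> send_rows --pt "0 0.6 -4.8 0.0454 0 0" --pt "0 0.6 -4.8 0.0454 0 0" --pt "0 0 0 0 0 0"

```text
time: 4.75
tool_pos: [597.6, -43.2, 224.0]
tcp_rot: [159.2, 0.1, 100.2]
ft_force: [-0.1, -0.0, -1.8]
finger_gap: 33.0
grip_force: 26.6
```

```bash
cat >> h.py <<'E'
def chk():
    s=r.sense(); A=R.from_euler('xyz',s['tcp_rot'],degrees=True).as_matrix()
    q=B0.T@(s['tool_pos']-O0); pv=A.T@(O0+B0@[72,0,5]-s['tool_pos'])
    print('bay',q.round(1),'pivot in tool',pv.round(1),'F bay',(B0.T@s['ft_force']).round(1),'M bay',(B0.T@s['wrist_torque']).round(2),s['tcp_rot'].round(1),s['finger_gap'].round(1),s['grip_force'].round(1),s['time'])
E
python3 -c "
from h import *
chk();snap('wrist','w4')"
```

```text
Traceback (most recent call last):
  File "h.py", line 34, in chk
    print('bay',q.round(1),'pivot in tool',pv.round(1),'F bay',(B0.T@s['ft_force']).round(1),'M bay',(B0.T@s['wrist_torque']).round(2),s['tcp_rot'].round(1),s['finger_gap'].round(1),s['grip_force'].round(1),s['time'])
                                                                                                                                                             ^^^^^^^^^^^^^^^^^^^^^
AttributeError: 'float' object has no attribute 'round'
```

Forces are tiny, with only the cover's weight on the wrist.

```bash
sed -i "s/,s\['finger_gap'\].round(1),s\['grip_force'\].round(1)/,round(s['finger_gap'],1),round(s['grip_force'],1)/" h.py
python3 -c "
from h import *
chk();snap('wrist','w4')"
```

```text
bay [-32.4   0.9  24.8] pivot in tool [ -1.  105.8  10.2] F bay [-0.9 -0.  -1.6] M bay [0.01 0.32 0.03] [1.592e+02 1.000e-01 1.002e+02] 33.0 26.6 4.75
```

View pics/w4.png

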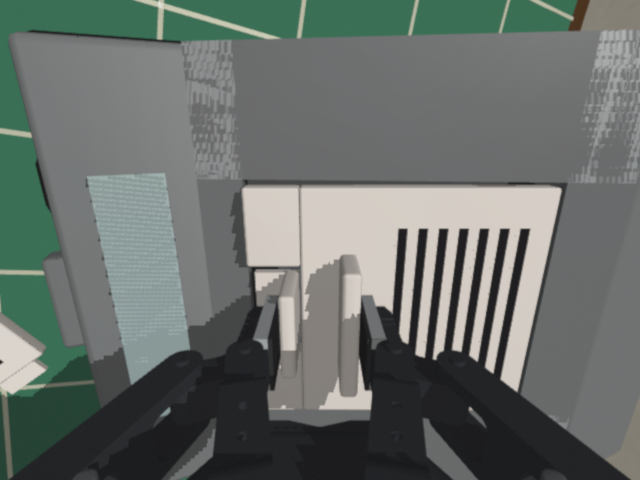

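The cover is lifting: its front edge (245,225) stands clear of the lid, and the ridge (350,320) and tab (288,320) are held. I'll continue.

>>> send_rows --pt "0 0.6 -4.8 0.0454 0 0" --pt "0 0.6 -4.8 0.0454 0 0" --pt "0 0.6 -4.8 0.0454 0 0" --pt "0 0 0 0 0 0"

```text
time: 5.3
tool_pos: [594.6, -43.6, 237.6]
tcp_rot: [167.0, 0.1, 100.2]
ft_force: [0.4, -0.2, -1.9]
finger_gap: 33.2
grip_force: 26.6
```

```bash
python3 -c "
from h import *
chk()"
```

```text
bay [-29.2   1.   38.3] pivot in tool [ -1.1 106.1   9.8] F bay [-0.5 -0.2 -1.9] M bay [ 0.01  0.2  -0.05] [1.670e+02 1.000e-01 1.002e+02] 33.2 26.6 5.3
```

>>> send_rows --pt "0 0.5 -4.8 0.0454 0 0" --pt "0 0.5 -4.8 0.0454 0 0" --pt "0 0.5 -4.8 0.0454 0 0" --pt "0 0 0 0 0 0"

```text
time: 5.8
tool_pos: [593.4, -43.8, 251.8]
tcp_rot: [174.7, 0.0, 100.2]
ft_force: [0.2, 0.3, -2.0]
finger_gap: 33.2
grip_force: 26.6
```

>>> send_rows --pt "0 0.5 -4.8 0.0454 0 0" --pt "0 0.4 -4.8 0.0454 0 0" --pt "0 0 0 0 0 0"

```text
time: 6.18
tool_pos: [593.6, -43.8, 261.4]
tcp_rot: [179.9, 0.0, 100.2]
ft_force: [-0.8, 0.5, -2.4]
finger_gap: 33.2
grip_force: 26.6
```

```bash
python3 -c "
from h import *
chk();snap('side','s5')
s=load('s5');cv2.imwrite('pics/c5.png',cv2.resize(s['img'][150:350,170:370],None,fx=2.8,fy=2.8,interpolation=2))"
```

```text
bay [-19.6   1.   60.1] pivot in tool [ -1.  106.5   9.5] F bay [-1.7  0.6 -1.8] M bay [0.03 0.05 0.01] [179.9   0.  100.2] 33.2 26.6 6.175
```

View pics/c5.png

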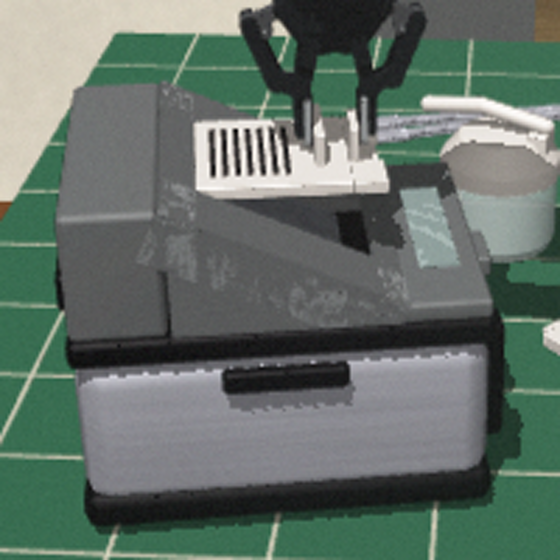

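The cover is level, with its rear edge (200,160) at the rear lip and almost no force on it. Now I draw the tongues out along -y of the tool.

>>> send_rows --pt "0 -5 0 0 0 0" --pt "0 -5 0 0 0 0" --pt "0 -6 0 0 0 0" --pt "0 -8 0 0 0 0" --pt "0 -10 0 0 0 0"

```text
time: 6.85
tool_pos: [559.3, -50.0, 262.0]
tcp_rot: [180.0, 0.1, 100.2]
ft_force: [0.1, 0.1, -2.2]
finger_gap: 33.5
grip_force: 26.7
```

```bash
python3 -c "
from h import *
chk()
# place target: cover centre at tray centre, yaw kept level
ct=np.array([453,393]); y=np.radians(97); T=np.stack([[np.cos(y),np.sin(y),0],[np.sin(y),-np.cos(y),0],[0,0,-1]],1)
# verify tray centre
s=load('t0');P=pts(s);t=(P[...,2]>20)&(P[...,2]<40); t[:, :120]=0;t[:,235:]=0;t[:220]=0;t[350:]=0
print(cv2.boxPoints(cv2.minAreaRect(P[t][:,:2].astype(np.float32))))
print(r.sense()['joint_pos'].round(0))
p=np.array([*ct,0])+T@[0,-38,0]; p[2]=262; twist(p,T,13,1)"
```

```text
bay [-50.7   1.   76. ] pivot in tool [ -0.9 141.4  10. ] F bay [-0.9  0.1 -2. ] M bay [ 0.    0.01 -0.02] [1.800e+02 1.000e-01 1.002e+02] 33.5 26.7 6.85
[[312.04706 288.67392]
 [582.6951  274.52798]
 [594.3555  497.62076]
 [323.70746 511.7667 ]]
[-10.   1.  89.  -0.  90. -20.]
row x13 [35.0, -5.93, -0.02] [np.float64(0.0), np.float64(0.0001), np.float64(0.0042)]
[559. -50. 262.]
[524.  50. 262.]
[490. 151. 262.]
[457. 253. 262.]
[426. 354. 262.]
```

>>> send_rows --pt "0 -5 -15 0 0 0" --pt "10 -6 -15 0 0 0" --pt "30 -6 -5 0 0 0.004" --pt "35 -6 0 0 0 0.004" --pt "35 -6 0 0 0 0.004"

```text
time: 7.48
tool_pos: [512.2, 54.9, 298.7]
tcp_rot: [179.9, 0.1, 99.4]
ft_force: [0.6, -0.4, -0.5]
finger_gap: 33.3
grip_force: 26.6
```

>>> send_rows --pt "40 -6 0 0 0 0.006" --pt "40 -6 0 0 0 0.006" --pt "40 -6 0 0 0 0.006" --pt "40 -6 0 0 0 0.006" --pt "40 -6 0 0 0 0.006"

```text
time: 8.1
tool_pos: [451.6, 248.4, 298.4]
tcp_rot: [179.9, 0.0, 97.8]
ft_force: [0.3, -0.5, -1.3]
finger_gap: 33.3
grip_force: 26.6
```

>>> send_rows --pt "40 -6 5 0 0 0.006" --pt "40 -6 10 0 0 0.006" --pt "40 -6 20 0 0 0" --pt "20 0 20 0 0 0" --pt "0 0 0 0 0 0"

```text
time: 8.72
tool_pos: [414.8, 384.1, 240.6]
tcp_rot: [-179.9, 0.1, 97.2]
ft_force: [-0.6, -0.6, -0.8]
finger_gap: 33.0
grip_force: 26.7
```

```bash
python3 -c "
from h import *
chk(); snap('top','t6')
s=load('t6');P=pts(s);t=(P[...,2]>20)&(P[...,2]<40); t[:, :120]=0;t[:,235:]=0;t[:220]=0;t[350:]=0
y=np.radians(97); T=np.stack([[np.cos(y),np.sin(y),0],[np.sin(y),-np.cos(y),0],[0,0,-1]],1)
p=np.array([453,393,0])+T@[0,-38,0]; p[2]=100;print(p); twist(p,T,4)"
```

```text
bay [-119.   453.8   85.6] pivot in tool [-442.5  230.1  -11.1] F bay [-1.  -0.5 -0.4] M bay [-0.02  0.08 -0.03] [-1.799e+02  1.000e-01  9.720e+01] 33.0 26.7 8.725
[415.28324624 388.36896495 100.        ]
row x4 [1.24, 0.05, 35.45] [np.float64(-0.0001), np.float64(0.0004), np.float64(0.0006)]
```

View pics/t6.png

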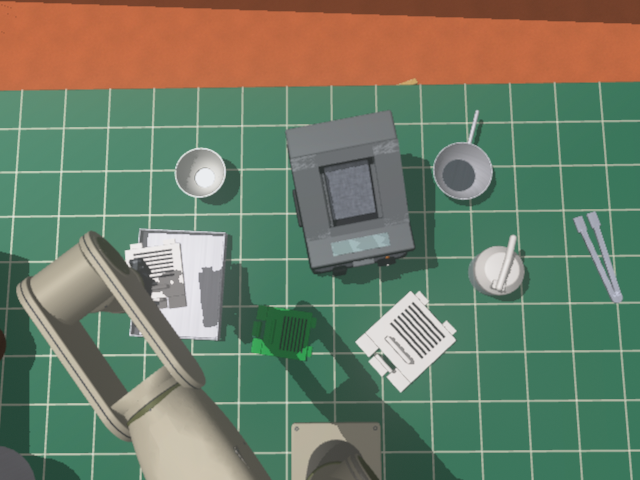

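The cover is held level at (163,275) in the picture, above the tray at (180,285); the offset is height parallax. The fryer bay is empty and the bystanders are unmoved. I'll lower it.

>>> send_rows --pt "1 0 35 0 0 0" --pt "1 0 35 0 0 0" --pt "1 0 35 0 0 0" --pt "0 0 35 0 0 0" --pt "0 0 20 0 0 0"

```text
time: 9.4
tool_pos: [416.5, 385.1, 81.2]
tcp_rot: [180.0, 0.1, 97.0]
ft_force: [-0.5, 0.1, -2.0]
finger_gap: 33.0
grip_force: 26.7
```

>>> send_rows --pt "0 0 20 0 0 0" --pt "0 0 15 0 0 0" --pt "0 0 10 0 0 0" --pt "0 0 0 0 0 0"

```text
time: 9.9
tool_pos: [415.8, 385.5, 35.8]
tcp_rot: [-180.0, 0.1, 97.1]
ft_force: [-0.4, 0.2, -0.6]
finger_gap: 33.6
grip_force: 26.7
```

```bash
python3 -c "
from h import *
print(r.sense()['tool_pos'],r.sense()['ft_force']); s=snap('top','t7'); P=pts(s)
cv2.imwrite('pics/c7.png',cv2.resize(s['img'][215:355,110:250],None,fx=4,fy=4))"
```

```text
[415.80361304 385.53777605  35.82192252] [-0.3565982   0.17292656 -0.56649224]
```

View pics/c7.png

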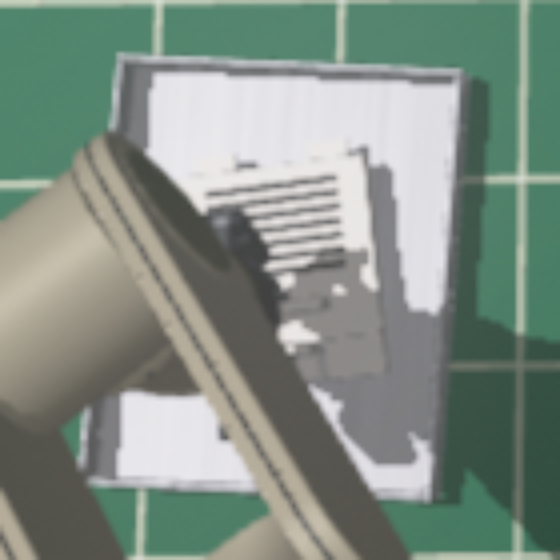

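The cover hangs inside the tray (tray walls at 95 to 460 px, cover about 190 to 385), well clear of the walls. TCP is at 36 and contact is expected near 19, so I'll creep down.

>>> send_rows --pt "0 0 6 0 0 0" --pt "0 0 4 0 0 0" --pt "0 0 3 0 0 0" --pt "0 0 2 0 0 0" --pt "0 0 0 0 0 0"

```text
time: 10.58
tool_pos: [416.0, 385.7, 21.2]
tcp_rot: [-180.0, 0.1, 97.1]
ft_force: [-0.2, 0.0, -0.8]
finger_gap: 33.6
grip_force: 26.7
```

>>> send_rows --pt "0 0 1 0 0 0" --pt "0 0 0 0 0 0"

```text
time: 10.82
tool_pos: [416.3, 385.8, 20.5]
tcp_rot: [180.0, 0.1, 97.1]
ft_force: [0.8, -0.4, -1.4]
finger_gap: 32.9
grip_force: 26.8
```

>>> send_rows --pt "0 0 1 0 0 0" --pt "0 0 0 0 0 0"

```text
time: 11.08
tool_pos: [416.4, 385.9, 20.2]
tcp_rot: [180.0, 0.1, 97.1]
ft_force: [-2.2, -0.9, 5.0]
finger_gap: 33.2
grip_force: 29.8
```

>>> send_rows --pt "0 0 0.7 0 0 0" --pt "0 0 0 0 0 0"

```text
time: 11.32
tool_pos: [416.5, 385.9, 20.1]
tcp_rot: [180.0, 0.1, 97.1]
ft_force: [-4.2, -4.2, 11.2]
finger_gap: 33.6
grip_force: 30.6
```

The cover is resting on the tray floor. I'll ease off slightly and open.

>>> send_rows --pt "0 0 -0.7 0 0 0" --pt "0 0 0 0 0 0"

```text
time: 11.58
tool_pos: [416.5, 385.9, 20.2]
tcp_rot: [180.0, 0.0, 97.1]
ft_force: [-1.3, -1.5, 7.8]
finger_gap: 33.3
grip_force: 30.1
```

>>> send_rows --pt "0 0 0 0 0 0" --pt "0 0 0 0 0 0" --pt "0 0 0 0 0 0" --pt "0 0 0 0 0 0" --grip -0.5

```text
time: 12.08
tool_pos: [416.2, 385.7, 19.4]
tcp_rot: [180.0, 0.1, 97.1]
ft_force: [0.5, -0.3, 0.6]
finger_gap: 64.2
grip_force: 0.0
```

>>> send_rows --pt "0 0 -5 0 0 0" --pt "0 0 -15 0 0 0" --pt "0 0 -35 0 0 0" --pt "0 0 -45 0 0 0" --pt "0 0 -45 0 0 0"

```text
time: 12.7
tool_pos: [416.2, 386.0, 167.1]
tcp_rot: [179.9, 0.0, 97.1]
ft_force: [0.1, 0.4, -0.6]
finger_gap: 64.0
grip_force: 0.0
```

>>> send_rows --pt "0 0 -10 0 0 0" --pt "0 0 0 0 0 0"

```text
time: 12.95
tool_pos: [416.7, 386.4, 176.1]
tcp_rot: [179.9, -0.0, 97.1]
ft_force: [-0.2, -0.2, 0.3]
finger_gap: 64.1
grip_force: 0.0
```

```bash
python3 -c "
from h import *
s=snap('wrist','w8'); P=pts(s); t=r.sense()['tool_pos']; print(t)
m=(abs(P[...,0]-470)<40)&(abs(P[...,1]-392)<40)&(s['z_map']>0); q=P[m]; q=q[(q[:,2]>8)&(q[:,2]<22)]
print(len(q),np.linalg.lstsq(np.c_[q[:,:2]-[470,392],np.ones(len(q))],q[:,2],rcond=None)[0])"
```

```text
[415.93420645 385.80140678 174.27440635]
6845 [2.32308517e-03 1.55994562e-03 1.39912424e+01]
```

View pics/w8.png

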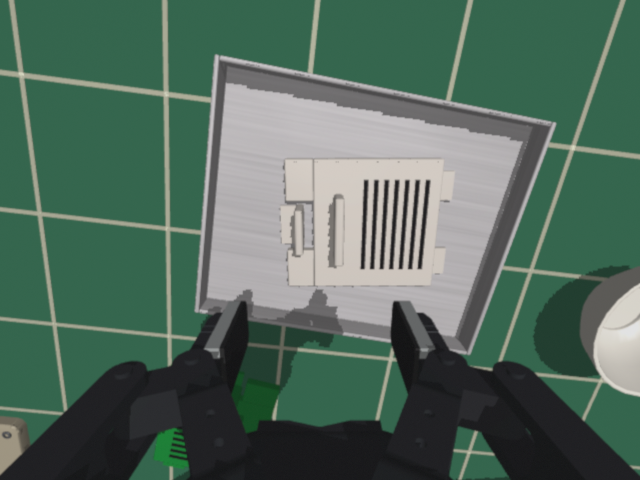

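The cover lies flat in the tray at (365,222), right way up with its face at z = 14 mm, the tab back out and the gripper clear.

```bash
python3 -c "
from bench import r
print(r.hand_in())"
```

```text
the job is handed in; nothing more can be done
None
```

The filter cover is off the fryer lid and lies flat and right way up in the wash tray. The arm is clear of it, the chopper, bowl and sieve were not touched, and the job was handed in at about 13 s.

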